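Check the stock cart's brake lever

TASK

Before the stock cart is wheeled away, check its brake: with the backs of your fingers, push the long hand lever on the cart's push bar in towards the bar until it comes up against its stop, short of the bar, and keep it pressed there for a second. Then ease it back out under your fingers, so that it does not snap back, and move clear. Do not grip or force the lever, and leave the push bar, the short lever and the goods on the counter untouched.

Things in the scene. Friction and masses are not known exactly. Their poses are not given: they have to be found in the camera images.
- brake_lever (a joint): Long aluminium brake lever on the far side of the cart's level push bar, blade along the bar, on an upright hinge pin. Rad: 0 = fully out (rest), grows as it is pushed towards the bar, to a hard stop at 0.18, its tip then still 12 mm short of the bar. A spring pushes it out: at brake_lever_pad 3 N starts it, 8 N brings it to the stop. Let go suddenly, it snaps back.
- brake_lever_pad (a point): Place to push: outer face (away from the bar) of the brake lever's 8 x 20 mm blade, mid-height, 100 mm along from the hinge pin, 35 mm before the tip; 62 mm from the bar's centre line. Moves with the lever (18 mm to the stop). x: straight out of the face, away from bar and robot (push along -x); y: along the blade to its tip; z: up. Free space 100 mm beyond the face and below.
- brake_clamp_pin (a point): The brake lever's hinge pin, mid-height, 38 mm beyond the bar's centre line; axes as for cart.
- short_lever (a joint): Short lever (72 mm from pin to tip; the brake lever 135 mm) of the same make on the same bar, for folding the cart: leave it alone. Rad, 0 = out. The two levers may stand either way round on the bar.
- short_lever_pad (a point): On the outer face of the short lever's blade, 37 mm from its hinge pin and 35 mm before its tip, mid-height; axes as for brake_lever_pad.
- cart: Stock cart parked at the counter's far edge, fixed. Origin below the middle of its push bar, level with the counter top; the bar's centre line is 140 mm above. The bar is a steel tube 26 mm thick, 540 mm long along y (clamps 38 mm thick); its ends bend away (+x) and down, 300 mm to either side. x: away from the robot, across the bar; z: up.
- bangle_stand: Loose bystander on the counter: turned dark wooden post, 92 mm high, foot 76 mm across. Origin at the centre of its underside.
- bangle: Loose bystander on the counter: pale wooden bangle lying flat, 76 mm across, 14 mm high. Origin at the centre of its underside.
- ring_tray: Loose bystander on the counter: dark wooden tray with three rows of rings, 100 x 150 mm, 22 mm high. Origin at the centre of its underside.

How it is judged:
On the way, in this order (a step that is already met when the one before it is completed fails the run):
1. the long lever is held against its stop by the fingers, which stand on its outer side (value of joint brake_lever above 0.16 rad and contact force between the fingers and brake_lever above 1 N and x of the grasp point in the frame of brake_lever_pad above 0 m), for 0.8 s.
2. the long lever is fully out again and the fingers are off it (value of joint brake_lever below 0.03 rad and contact force between the fingers and brake_lever below 0.2 N), for 0.2 s.
At the end, for the whole second after the job is handed in: The long lever has been held at its stop (within 0.02 rad) for 0.8 s and is back out (within 0.03 rad), still and untouched; the short lever is out; the goods on the counter are within 10 mm of where they were (all of step 2 and value of joint short_lever below 0.03 rad and velocity of joint brake_lever below 0.1 rad/s and distance of each of bangle_stand, bangle, ring_tray from where it was at the start of the episode below 0.01 m).
It fails at once if the long lever snaps back (faster than 4.5 rad/s) (velocity of joint brake_lever below -4.5 rad/s).
It fails at once if the long lever is gripped, hooked from the bar's side, or forced (over 45 N) ((contact force between the fingers and brake_lever above 0.5 N and x of the grasp point in the frame of brake_lever_pad below -0.003 m) or contact force between the fingers and brake_lever above 45 N).
It fails at once if the robot touches the push bar or the cart (over 1.5 N) (contact force between any of the fingers, the arm and cart above 1.5 N).
It fails at once if the short lever is pressed or touched (value of joint short_lever above 0.04 rad or contact force between any of the fingers, the arm and short_lever above 1 N).
It fails at once if goods on the counter are touched, moved or lifted (distance of any of bangle_stand, bangle, ring_tray from where it was at the start of the episode above 0.01 m or contact force between any of the fingers, the arm and bangle_stand above 1 N or contact force between any of the fingers, the arm and bangle above 1 N or contact force between any of the fingers, the arm and ring_tray above 1 N).
It also fails if it takes over 45 s, if anything falls off the work surface, if the arm or the gripper's body presses on something with over 40 N, if the wrist force passes 120 N, or if a joint passes its speed limit or range.

ROBOT

A 6-joint arm with a two-finger parallel gripper is mounted at the origin on the work surface. World frame = base frame: x ahead of the robot, y to its left, z up, the work surface at z = 0. Lengths are in m, angles in rad, forces in N, time in s.
With the tool pointing down it reaches from about 0.25 to 0.725 m from the base axis. Payload 9.7 kg.
Tool frame: the origin (TCP) lies at the very end of the fingers, on their centre line; the grasp point (between the pads) lies 19 mm behind it; y points along the fingers, x is the direction in which the jaws open and shut, and the axes are right-handed (so a half turn about y gives the same grasp; the last joint's range is limited). The gripper opens to 85 mm and grips with 20 to 120 N. Pads are 22 mm wide; open, the fingers measure 114 mm over their backs; the gripper's body (76 mm by 85 mm) begins 54 mm behind the grasp point. The pads swing forward as they close: fully open they stand 13 mm farther back than shut.
Start: joints at [1.207, 0.087, 0.176, 1.66, 0, 1.571], TCP at [0.196, 0.514, 0.231] pointing down, gripper open.
Joint ranges: [-3.13, 3.13], [-0.85, 1.81], [-1.15, 1.24], [-2.2, 2.28], [-1.44, 1.52], [-3.14, 3.14]. Speed limits (rad/s): [2.22, 2.22, 2.57, 3.14, 3.14, 3.14].

INTERFACE

Orientations are given as a rotation vector (axis times angle).
In Python, from bench import env, fingers, planner, vision, job, regions_of, pinpoint, sensors gives the robot as it stands. Calls block until the motion is done:
- env.move_pose(position, orientation): joint-space move of the TCP to a pose.
- env.line_to(position, speed=0.15, ori=None, f_stop=None): straight line of the TCP; ori=None keeps the orientation; speed is the mean speed in m/s. With f_stop (N) it stops when the force on the tool has changed by that much, and returns True; else False.
- env.set_joints(angles): joint-space move.
- fingers.open_gripper() and fingers.clamp(squeeze=None): open the fingers fully, or close them until they stop; squeeze is the grip in N (None keeps the last).
- env.dwell(seconds).
- planner.inverse_kinematics(position, orientation): joint angles nearest the present ones, or None.
- vision.grab_frame(name): name is "scene" or "top" or "wrist"; returns (picture, depth): 400x640x3 uint8, red, green, blue; 400x640 float32, m along the optical axis (not along the pixel's ray), 0 where there is no reading.
- vision.get_calibration(name): a dict with "mtx" (3x3 intrinsics, pixels), "rvec" (rotation vector, rad) and "tvec" (3), from world to camera coordinates, as OpenCV has them. Camera axes: x right, y down, z forward; pixel columns grow to the right and rows downward; lengths in m; the calibration is good to about 2 mm. A picture is of the moment at which its call begins: read the wrist's pose just before it. get_calibration takes no time and is no camera call; for the wrist camera it gives the pose at the moment of the call.
A pose or a line that the arm cannot do raises env.IKError and nothing moves.
- job.sign_off(): hands the job in, once; it reports no verdict.
Trained networks look in the newest picture that a camera, given by its name, has taken for a name from the list of things; names that differ only in an ending like _2 or _b are one class to them, and where a whole thing is asked for, a point or a joint stands for the part that bears it (a point fixed in the world has none). Each returns a list of dicts, best first, with "confidence" (0 to 1); they miss things now and then, are a little off and sometimes report something else, mostly with a low value. They report only what shows in the picture. A call takes as long as a camera call.
- regions_of(camera, thing): "pixels" (400x640 bool, what is visible of it).
- pinpoint(camera, thing): "point" ([x, y, z] in m, in world coordinates, good to about 4 mm: a listed point, or the origin of a listed thing).
Readings, each from a call of its own:
- sensors.get_time_s(): time.
- sensors.get_joints(): joint angles.
- sensors.get_qvel(): joint speeds.
- sensors.get_joint_efforts(): joint torques, N m.
- sensors.get_eef_pos(): TCP position.
- sensors.get_ee_rot(): TCP orientation.
- sensors.get_contact_force(): force on the tool from outside, world axes, zero at the start.
- sensors.get_moment(): the same for the moment, N m.
- sensors.get_finger_gap(): finger opening in m.
Only numpy, scipy, OpenCV 4.12 (cv2) and the standard library are available. Lean on these libraries where they do the work, as an engineer would, in place of code of your own. Each camera call takes 0.05 s, during which the arm holds its last target.

## Working session

There is one attempt and no reset: what is moved stays moved. The work goes in short steps, each a Python script; the robot and the scene stay as the last script left them, time stands still between calls to the robot, and variables do not carry over. Pictures are saved under pics/ and viewed, and the job is handed in when it is done.

```bash
mkdir -p pics; ls
python3 - <<'E'
from bench import env, fingers, planner, vision, job, regions_of, pinpoint, sensors
import cv2
for c in ["scene","top","wrist"]:
    im,d=vision.grab_frame(c); cv2.imwrite(f"pics/{c}0.png",im[:,:,::-1])
    for t in ["brake_lever_pad","brake_clamp_pin","short_lever_pad","cart","bangle_stand","bangle","ring_tray"]:
        print(c,t,[(x["point"],round(x["confidence"],2)) for x in pinpoint(c,t)[:2]])
print(sensors.get_time_s(),sensors.get_eef_pos(),sensors.get_ee_rot(),sensors.get_finger_gap())
E
```

```text
pics
scene brake_lever_pad [([0.5108, 0.1351, 0.1373], 0.97)]
scene brake_clamp_pin [([0.5139, 0.0289, 0.1422], 0.97)]
scene short_lever_pad [([0.5934, -0.1883, 0.1362], 0.51)]
scene cart []
scene bangle_stand [([0.3682, 0.2595, -0.0031], 0.7)]
scene bangle [([0.394, -0.039, 0.0052], 0.52)]
scene ring_tray [([0.368, -0.2836, -0.0019], 0.95)]
top brake_lever_pad [([0.5081, 0.1337, 0.1421], 0.91)]
top brake_clamp_pin [([0.508, 0.0306, 0.141], 0.87)]
top short_lever_pad [([0.5948, -0.1858, 0.142], 0.62)]
top cart [([0.4941, -0.0346, -0.0006], 0.96), ([0.5092, 0.0309, 0.1431], 0.56)]
top bangle_stand [([0.3725, 0.2552, 0.0008], 0.73)]
top bangle [([0.391, -0.0315, 0.0005], 0.64)]
top ring_tray [([0.3705, -0.2783, -0.0047], 0.69), ([0.5073, 0.1368, 0.139], 0.68)]
wrist brake_lever_pad []
wrist brake_clamp_pin []
wrist short_lever_pad []
wrist cart []
wrist bangle_stand []
wrist bangle []
wrist ring_tray []
1.2 [0.19568202 0.51400082 0.23128222] [-1.35963202 -0.93718557  0.93721531] 0.08543998940213784
```

View pics/scene0.png

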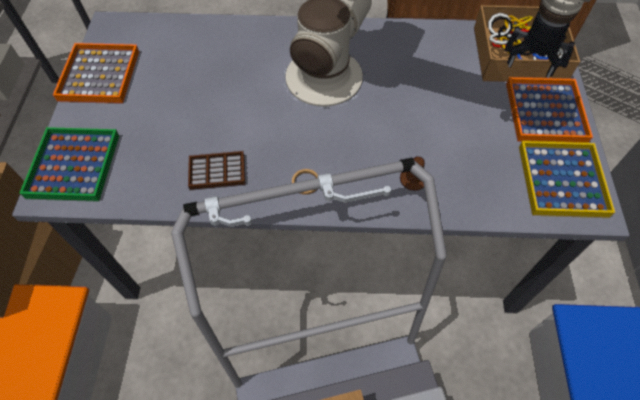

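View pics/top0.png

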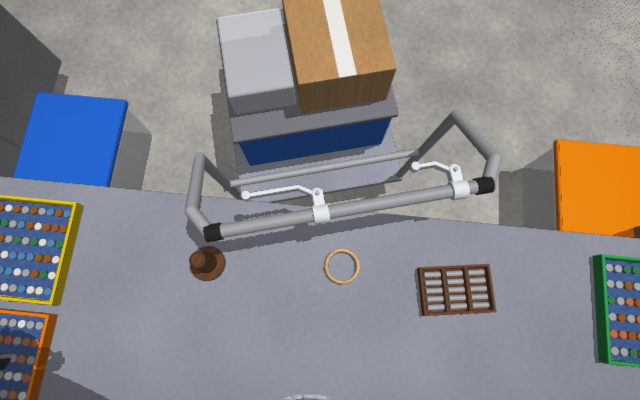

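The top view shows the bar running obliquely from (212,232) to (485,186). The long lever's hinge is at (320,200) and its tip at (246,195). The short lever is at the right, (415–460,170). I'll fit the bar direction from the depth image.

```bash
cat > h.py <<'E'
from bench import env, fingers, planner, vision, job, regions_of, pinpoint, sensors
import cv2, numpy as np
from scipy.spatial.transform import Rotation as R
def cloud(c):
    k=vision.get_calibration(c); im,d=vision.grab_frame(c)
    M=np.array(k["mtx"]);Rm=cv2.Rodrigues(np.array(k["rvec"],float))[0];t=np.array(k["tvec"],float).ravel()
    v,u=np.mgrid[:400,:640]
    P=np.stack([(u-M[0,2])/M[0,0]*d,(v-M[1,2])/M[1,1]*d,d],-1)
    return im,d,(P-t)@Rm
E
python3 - <<'E'
from h import *
im,d,P=cloud("top")
print(P[232,212],P[186,485],P[200,380])
m=(d>0)&(P[...,2]>.135)&(P[...,2]<.17)&(P[...,0]>.4)&(P[...,0]<.65)&(abs(P[...,1])<.32)
Q=P[m]
# bar: ransac-ish via iterative fit from endpoints
bx=np.polyfit([P[232,212][1],P[186,485][1]],[P[232,212][0],P[186,485][0]],1)
for w in (.02,.015,.015,.014):
    s=abs(Q[:,0]-np.polyval(bx,Q[:,1]))<w; bx=np.polyfit(Q[s,1],Q[s,0],1)
print("bar x=a*y+b",bx,s.sum(),Q[s,2].max(), np.median(Q[s,2]))
ax=np.array([1,-bx[0]]);ax/=np.linalg.norm(ax); ay=np.array([-ax[1],ax[0]])
print("yaw deg",np.degrees(np.arctan2(ax[1],ax[0])))
for n,p in dict(pad=(.5095,.1344),pin=(.511,.0298),sp=(.594,-.187)).items():
    p=np.array(p);print(n,"off bar",(p-[bx[1],0])@ax,"along",(p-[bx[1],0])@ay)
for c in ("top",):
    r=regions_of(c,"brake_lever")
    if r:
        L=P[r[0]["pixels"]&(d>0)]; L=L[(L[:,2]>.1)&(L[:,2]<.2)]
        o=(L[:,:2]-[bx[1],0])@ax; a=(L[:,:2]-[bx[1],0])@ay
        for lo in np.arange(-.02,.19,.01):
            s=(a>lo)&(a<lo+.01)
            if s.sum(): print(round(lo,3),s.sum(),o[s].min().round(4),o[s].max().round(4),np.median(L[s,2]).round(4))
print(R.from_rotvec(sensors.get_ee_rot()).as_matrix().round(3))
E
```

```text
[0.41597102 0.21706732 0.15693838] [ 0.5552012  -0.28322996  0.15280347] [ 0.50875409 -0.0873709   0.15077454]
bar x=a*y+b [-0.27966299  0.47859867] 4044 0.1608644578258578 0.15051470607531464
yaw deg 15.624339649633114
pad off bar 0.06595728620665028 along 0.12111105976928813
pin off bar 0.03923004992069381 along 0.01997222034291024
sp off bar 0.060772536563346406 along -0.21117094150543675
0.03 14 0.0428 0.0507 0.1478
0.04 32 0.0454 0.0584 0.1482
0.05 33 0.0518 0.0626 0.1486
0.06 32 0.056 0.064 0.1479
0.07 30 0.0557 0.0638 0.1475
0.08 31 0.0558 0.0636 0.1477
0.09 27 0.0556 0.0634 0.1483
0.1 27 0.056 0.0624 0.1494
0.11 25 0.0556 0.0627 0.1481
0.12 30 0.0557 0.0621 0.1471
0.13 32 0.0556 0.0637 0.1483
0.14 36 0.0558 0.0651 0.1474
0.15 50 0.0515 0.0675 0.1481
0.16 13 0.0539 0.0667 0.1489
[[ 0.356 -0.    -0.935]
 [ 0.935  0.     0.356]
 [ 0.    -1.     0.   ]]
```

```bash
cat >> h.py <<'E'
b=np.array([-0.27966,0.4786]); ax=np.array([1,-b[0],0]);ax/=np.linalg.norm(ax); ay=np.array([-ax[1],ax[0],0])
O=np.array([b[1],0,0])
def pt(off,along,z): return O+off*ax+along*ay+np.array([0,0,z])
def rel():
    p=sensors.get_eef_pos()-O; return (p@ax).round(4),(p@ay).round(4),p[2].round(4)
def ori(s):
    x=s*ax;y=np.array([0,0,-1.]);return R.from_matrix(np.stack([x,y,np.cross(x,y)],1)).as_rotvec()
E
python3 - <<'E'
from h import *
for s in (1,-1):
    for z in (.3,.117):
        for o in (.122,.055): print(s,z,o,planner.inverse_kinematics(pt(o,.1205,z),ori(s)))
E
```

```text
1 0.3 0.122 [0.25828482 0.21017418 0.45029339 1.81091554 0.         1.55638775]
1 0.3 0.055 [0.25641394 0.04263458 0.26491121 1.79307295 0.         1.55451688]
1 0.117 0.122 [0.25828482 0.15228285 0.0271376  1.44565108 0.         1.55638775]
1 0.117 0.055 [ 0.25641394 -0.00707454 -0.14156499  1.43630587  0.          1.55451688]
-1 0.3 0.122 [ 0.25828482  0.21017418  0.45029339  1.81091554  0.         -1.5852049 ]
-1 0.3 0.055 [ 0.25641394  0.04263458  0.26491121  1.79307295  0.         -1.58707578]
-1 0.117 0.122 [ 0.25828482  0.15228285  0.0271376   1.44565108  0.         -1.5852049 ]
-1 0.117 0.055 [ 0.25641394 -0.00707454 -0.14156499  1.43630587  0.         -1.58707578]
```

Run:
```python
from h import *
fingers.clamp(20)
p=sensors.get_eef_pos(); env.line_to([p[0],p[1],.32],speed=.2)
env.move_pose(pt(.118,.1205,.32),ori(1))
env.line_to(pt(.118,.1205,.2),speed=.15)
print(env.line_to(pt(.118,.1205,.118),speed=.08,f_stop=4),rel(),sensors.get_contact_force(),sensors.get_finger_gap(),sensors.get_time_s())
for c in ("scene","top","wrist"):
    im,d=vision.grab_frame(c); cv2.imwrite(f"pics/{c}1.png",im[:,:,::-1])
```

```text
False (np.float64(0.1183), np.float64(0.1205), np.float64(0.1187)) [0.48208154 0.11717821 0.27710287] 0.0003116788152314916 6.6583
```

```bash
python3 -c "
import cv2
a=cv2.imread('pics/scene1.png')[120:260,260:480];b=cv2.imread('pics/top1.png')[100:300,150:420]
import numpy as np
a=cv2.resize(a,(600,300));b=cv2.resize(b,(400,296));c=cv2.resize(cv2.imread('pics/wrist1.png'),(400,296))
cv2.imwrite('pics/m1.png',np.vstack([a.repeat(1,1) if 0 else cv2.resize(a,(800,300)),np.hstack([b,c])]))"
```

```text
(no output)
```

View pics/m1.png

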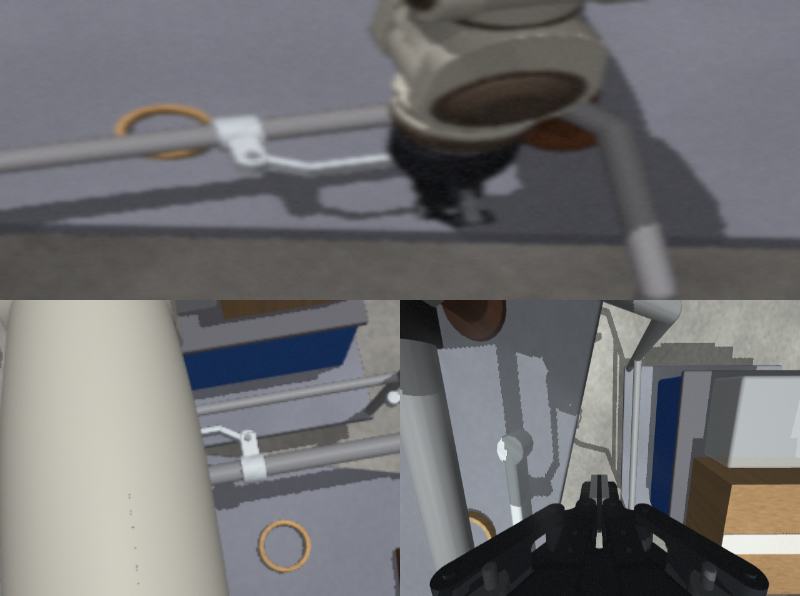

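The wrist view shows the closed fingers around (600,490), beyond the lever, whose end ball is at (510,450). The knuckles are wide but sit high, so I'll raise the TCP a little and push in slowly with force stops.

Run:
```python
from h import *
env.line_to(pt(.118,.1205,.124),speed=.05)
f0=sensors.get_contact_force()
r=env.line_to(pt(.066,.1205,.124),speed=.03,f_stop=1.5)
print("touch",r,rel(),(sensors.get_contact_force()-f0)@ax,sensors.get_time_s())
im,d=vision.grab_frame("wrist"); cv2.imwrite("pics/wrist2.png",im[:,:,::-1])
```

```text
touch True (np.float64(0.0772), np.float64(0.1206), np.float64(0.124)) 3.7119621378640093 8.3167
```

View pics/wrist2.png

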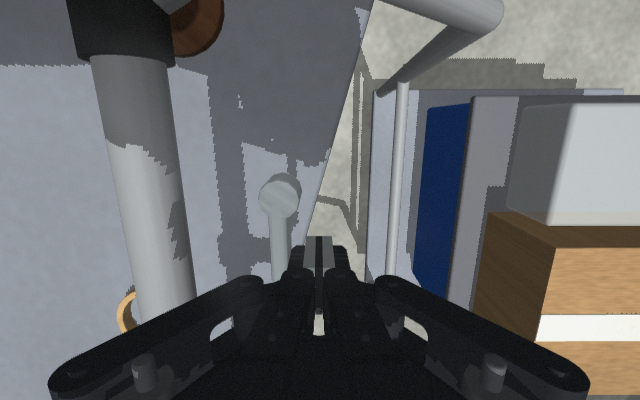

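Contact came at an offset of 0.0772 against 0.0765 expected. The finger back meets the blade near (290,270), clear of the bar at the left. Next I'll push to the stop.

Run:
```python
from h import *
f=lambda: (sensors.get_contact_force()@ax).round(2)
print(env.line_to(pt(.064,.1205,.124),speed=.02),rel(),f())
for o in np.arange(.062,.050,-.001):
    r=env.line_to(pt(o,.1205,.124),speed=.015,f_stop=8)
    print(round(o,4),r,rel(),f(),sensors.get_time_s())
    if r or f()>13: break
im,d=vision.grab_frame("wrist"); cv2.imwrite("pics/wrist3.png",im[:,:,::-1])
```

```text
False (np.float64(0.0649), np.float64(0.1219), np.float64(0.1239)) 8.65
0.062 False (np.float64(0.063), np.float64(0.1221), np.float64(0.1239)) 7.33 9.45
0.061 False (np.float64(0.062), np.float64(0.1222), np.float64(0.1239)) 8.65 9.7
0.06 False (np.float64(0.061), np.float64(0.1223), np.float64(0.1239)) 8.58 9.95
0.059 False (np.float64(0.0602), np.float64(0.1223), np.float64(0.1239)) 10.64 10.2
0.058 False (np.float64(0.06), np.float64(0.1224), np.float64(0.124)) 13.42 10.45
```

View pics/wrist3.png

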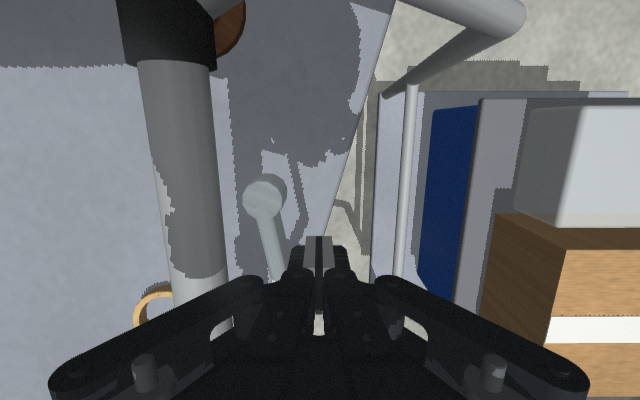

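The lever is at its stop: it stalled at 0.060 after 17 mm of travel while the force climbed. The image shows it tilted, still clear of the bar. I'll press slightly more, hold, then ease out.

Run:
```python
from h import *
f=lambda: (sensors.get_contact_force()@ax).round(2)
env.line_to(pt(.0570,.1205,.124),speed=.01,f_stop=10)
print(rel(),f())
env.dwell(1.3); print("held",rel(),f(),sensors.get_time_s())
for o in (.060,.065,.070,.074,.077,.080,.084):
    env.line_to(pt(o,.1205,.124),speed=.015); print(o,rel(),f())
env.line_to(pt(.118,.1205,.124),speed=.05); print(rel(),f(),sensors.get_time_s())
env.line_to(pt(.118,.1205,.32),speed=.12)
env.move_pose([.25,.4,.32],ori(1))
env.dwell(.3)
im,d=vision.grab_frame("top"); cv2.imwrite("pics/top4.png",im[:,:,::-1])
for t in ["brake_lever_pad","short_lever_pad","bangle_stand","bangle","ring_tray"]: print(t,[x["point"] for x in pinpoint("top",t)[:1]])
print(f(),sensors.get_time_s())
```

```text
(np.float64(0.0598), np.float64(0.1224), np.float64(0.1241)) 18.79
held (np.float64(0.0598), np.float64(0.1224), np.float64(0.1241)) 18.06 12.05
0.06 (np.float64(0.0612), np.float64(0.1222), np.float64(0.1239)) 8.87
0.065 (np.float64(0.066), np.float64(0.1218), np.float64(0.1239)) 8.61
0.07 (np.float64(0.0707), np.float64(0.1212), np.float64(0.1238)) 6.72
0.074 (np.float64(0.0741), np.float64(0.1206), np.float64(0.1238)) 4.82
0.077 (np.float64(0.0769), np.float64(0.1202), np.float64(0.1238)) 3.65
0.08 (np.float64(0.0797), np.float64(0.1207), np.float64(0.1238)) -0.6
0.084 (np.float64(0.084), np.float64(0.1205), np.float64(0.1239)) -0.78
(np.float64(0.1179), np.float64(0.1205), np.float64(0.1239)) -0.44 15.7333
brake_lever_pad [[0.5056, 0.1375, 0.1404]]
short_lever_pad [[0.597, -0.1833, 0.1434]]
bangle_stand [[0.3711, 0.2595, 0.0014]]
bangle [[0.3887, -0.0325, -0.0014]]
ring_tray [[0.3672, -0.2798, -0.0032]]
-0.24 19.6
```

View pics/top4.png

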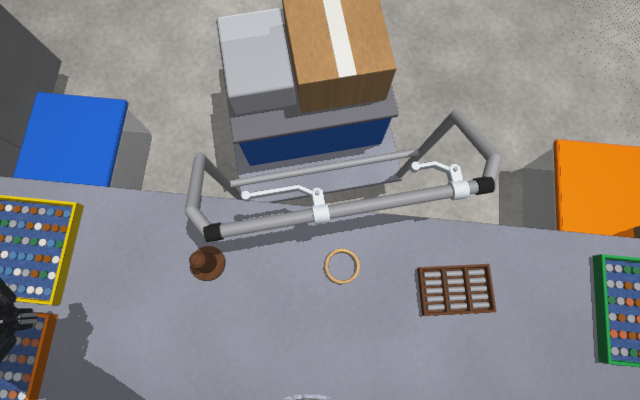

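The top view matches the first one: the long lever's tip is back at (246,195), and the short lever and goods haven't moved. I'll hand in.

```bash
python3 -c "
from bench import job
job.sign_off()"
```

```text
the job is handed in; nothing more can be done
```

I pushed the long brake lever to its stop with the backs of the closed fingers, eased it back out and moved clear. The job is handed in, but `sign_off` gives no verdict.

- **Push and hold:** The fingers touched the lever 77 mm from the bar's centre line, where I expected it. It came up against its stop after about 17 mm (18 mm given), and I held it there for 1.3 s at about 18 N, well under the 45 N limit.
- **Return:** I eased it out at about 15 mm/s. The force fell steadily from 9 N to about zero, so there was no sign of it snapping back. I didn't measure the lever's speed directly.
- **Final check:** The last top picture shows the long lever fully out, and the short lever and goods look unmoved. Network positions for all of them agree with the first ones to about 5 mm, which is roughly the networks' accuracy. The run took about 20 s of the 45 s allowed, and none of the checks failed.

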